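Ease a crushable carton home in the labelling nest and drop its gate in

ROBOT

A 6-joint arm with a two-finger parallel gripper is mounted at the origin on the work surface; the furniture and walls round the work are solid. World frame = base frame: x ahead of the robot, y to its left, z up, the work surface at z = 0. Lengths are in m, angles in degrees, forces in N, time in s.
With the tool pointing down it reaches from about 0.325 to 0.9 m from the base axis. Payload 6.1 kg.
Tool frame: the origin (TCP) lies on the front face of the gripper's body, between the roots of the fingers; the fingertips stand 73 mm ahead of it and the grasp point (between the pads) lies 54 mm ahead of it (robot.tip_extent is the distance from the TCP to the fingertips, in m); z points along the fingers, y is the line along which they close (so a half turn about z gives the same grasp; the last joint's range is limited). The gripper opens to 85 mm and grips with 20 to 120 N. Pads are 22 mm wide; open, the fingers measure 114 mm over their backs; the gripper's body (76 mm by 85 mm) begins 54 mm behind the grasp point. The pads swing forward as they close: fully open they stand 13 mm farther back than shut.
Start: joints at [-71.625, 12.628, 87.462, -0, 79.91, -7.225], TCP at [0.27, -0.564, 0.304] pointing down, gripper open.
Joint ranges: [-170.65, 170.65], [-52.31, 119.04], [5.05, 147.46], [-71.25, 251.25], [11.57, 151.72], [-153.62, 153.62]. Speed limits (degrees/s): [147.25, 147.25, 172.46, 180, 180, 180].

INTERFACE

Orientations are given as [roll, pitch, yaw] about the fixed x, y, z axes, in that order (R = Rz(yaw) Ry(pitch) Rx(roll)).
In Python, from rig import robot gives the robot as it stands. The module is installed in compiled form; this text tells all that it offers.
- The arm moves only by the tool carry_out, never from a script. Its arguments are lists of equal length, an entry for each row: "offset": the shift along the world's x, y, z in cm, a list of three; "delta_rot": the turn, a rotation vector about the world's x, y, z in rad, a list of three; "jaw": the closure, from -1 (fully open) to 1 (shut). A call has 1 to 8 rows; each row shifts and turns the commanded pose from where the row before left it; what a row does not reach is not made up. A row lasts 1/8 s, in which the tool goes at most 62.5 mm and 10.7 degrees, less where a joint would pass 70% of its speed; a pose out of reach is approached as far as the arm can. A call with a gripper value outside its range is refused whole. The fingers move at their own pace and stop on an object; the grip force is fixed at half the most. Time passes only in rows, so rows that do not move let the fingers close. It gives the time, the measured TCP pose, the force, the opening and the grip force at its end, in the units of the state.
- robot.state(): the state, without advancing time (a new reading comes with each control period).
- robot.camera(name): name is "scene" or "top" or "wrist"; returns a dict with "color" (420x560x3 uint8, red, green, blue), "range_z" (420x560 float32, m along the optical axis (not along the pixel's ray), 0 where there is no reading), "K" (3x3 intrinsics, pixels), "distortion" ([k1, k2, p1, p2, k3] as OpenCV has them; the pictures are not rectified), "R" (3x3) and "t" (3): a world point X has camera coordinates R X + t. Camera axes: x right, y down, z forward; pixel columns grow to the right and rows downward; lengths in m; the calibration is good to about 2 mm. A picture is of the moment at which its call begins.
- robot.sign_off(): hands the job in; it is judged then, once.
Trained networks look in a picture, given as the dict that the camera call returned (one of the last four; its "shot" number tells which), for a name from the list of things; names that differ only in an ending like _2 or _b are one class to them, and where a whole thing is asked for, a point or a joint stands for the part that bears it (a point fixed in the world has none). Each returns a list of dicts, best first, with "confidence" (0 to 1); they miss things now and then, are a little off and sometimes report something else, mostly with a low value. They report only what shows in the picture. A call takes as long as a camera call. They do not tell look-alikes from the thing itself.
- robot.silhouettes(label, picture): "mask" (420x560 bool, what is visible of it) and "xy" ([column, row] in pixels, amid what is visible of it).
The state is a dict: "t": time; "joints": joint angles; "dq": joint speeds; "effort": joint torques, N m; "tcp_pos": TCP position; "orientation": TCP orientation; "force": force on the tool from outside, world axes, zero at the start; "ft_torque": the same for the moment, N m; "opening": finger opening in m; "grip_force": force on a finger pad.
Only numpy, scipy, OpenCV 4.12 (cv2) and the standard library are available. Lean on these libraries where they do the work, as an engineer would, in place of code of your own. Each camera call takes 0.05 s, during which the arm holds its last target. There are 200 camera calls.

TASK

Push the crushable mailer carton along the labelling nest, keeping it flat on the nest, until it presses the sprung cushion at the far end in by a few millimetres; be gentle, because anything that presses on the carton with more than 15 N dents it. Then lift the wide gate from its rest and slide it edgewise down into the nest's slot behind the carton until it stands fully down, with the carton still against the cushion, and let go. Leave the narrow gate and the other things on the bench where they are.

Things in the scene. Friction and masses are not known exactly. Their poses are not given: they have to be found in the camera images.
- nest: Labelling nest, fixed: grey base plate 305 x 150 x 10 mm with a channel along x between white rails 94 mm apart, 10 mm thick, tops 30 mm above the bench. Origin on the bench under the plate, on the channel's centre line. +x = push direction, from the open mouth (plate edge x = -150 mm) to the cushion (face at x = +105 mm unpressed; 56 mm high end plate behind). Gate slot at x = -30 mm.
- slot (a point): Middle of the gate slot, on the base plate's top (10 mm above the bench), where the gate's underside centre belongs; axes as the nest's. Each side has two aluminium posts (|y| 47 to 67 mm) with a 12 mm gap, open to top and outside; flared lips, tops 58 mm above the bench. A gate in the slot clears a carton against the unpressed cushion by 7 mm.
- cushion (a joint): Travel of the sprung cushion at the nest's far end, m: 0 = not pressed, grows as the carton presses it towards nest +x, stops dead at 0.022. Spring 200 N/m (10 mm = 2 N), damping 12 N s/m. Once the push ends it eases the carton back a few mm until friction holds it, still touching.
- cushion_face (a point): Middle of the face of the cushion that meets the carton: a black rubber pad 80 mm wide, 38 mm high, 15 mm thick. Axes as the nest's; the point moves with the pad.
- carton: Crushable brown mailer carton, closed, 86 x 122 x 50 mm (x, y, z), 0.15 to 0.31 kg, lying in the nest's channel 45 to 100 mm short of the cushion. Origin at the middle of its underside, z up; its y axis lies along the channel, so its ends are 61 mm from the origin along nest x. Dents at more than 15 N; sliding it takes 1 to 4 N.
- carton_center (a point): Middle of the carton, 25 mm above its underside; axes as the carton's. Knocks and jerks count against the 15 N too: meet and push the carton steadily at about 20 to 40 mm/s, slower at the cushion.
- rest: Rest for the gates, fixed to the bench to the left of the nest: grey plate 160 x 136 mm, 12 mm thick, with two slots along its y axis at x = -40 and x = +40 mm, between white bars 38 mm high above the bench. A gate stands upright in each; which is in which varies. Origin under the middle of the plate.
- wide_gate: The gate to use: upright aluminium plate 8 mm thick (x), 118 wide (y), 62 high, with a black grip on its top edge, 16 thick (x), 44 wide (y), from 60 to 96 mm above the origin. Origin at the middle of its underside, z up; symmetric, goes in either way round. 0.14 kg. Starts in the rest, its underside 12 mm above the bench.
- narrow_gate: The other gate, for a smaller nest: same but its plate is only 76 mm wide. Not to be used; stays in the rest.
- stapler: Red and black stapler, 135 x 34 x 51 mm, origin under its middle. Bystander, right of the nest.
- tape_measure: Yellow tape measure, 64 x 75 x 37 mm, origin under its middle. Bystander, at the far side between nest and rest.
- mailer: Another small brown carton, 77 x 102 x 63 mm, origin under its middle. Bystander, far right, not in the nest.
There are look-alikes about, which are no part of the job. Leave any turquoise or yellow look-alike of the carton alone.

How it is judged:
By the outcome, as a careful person would: the job done as asked, in the order asked, and still so for the second after the job is handed in, with the robot touching nothing.
It also fails if it takes over 70 s, if anything falls off the work surface, if the arm or the gripper's body presses on something with over 40 N, if the wrist force passes 120 N, or if a joint passes its speed limit or range.

## Working session

There is one attempt and no reset: what is moved stays moved. The work goes in short steps, Python scripts to look and compute and a tool call to move; the robot and the scene stay as the last step left them, time stands still between calls to the robot, and variables do not carry over. Pictures are saved under pics/ and viewed, at most 10 in all, crops included, and the job is handed in when it is done.

Besides the shell and the picture viewer there is one more tool, called after "Emit:" by a JSON object that holds its "method" and its "body". carry_out: Moves the arm, as the interface text tells. Its arguments: {"type":"object","properties":{"offset":{"type":"array","items":{"type":"array","items":{"type":"number"}}},"delta_rot":{"type":"array","items":{"type":"array","items":{"type":"number"}}},"jaw":{"type":"array","items":{"type":"number"}}},"required":["offset","delta_rot","jaw"]}

```bash
mkdir -p pics; cat > h.py <<'E'
import numpy as np, cv2
from rig import robot
def world(p, mask=None):
    """Nx3 world points + pixel coords of valid depth pixels in mask"""
    z=p["range_z"]; m=(z>0) if mask is None else (mask&(z>0))
    v,u=np.nonzero(m)
    n=cv2.undistortPoints(np.stack([u,v],1).astype(np.float64)[:,None],p["K"],np.array(p["distortion"]))[:,0]
    d=z[v,u][:,None]
    X=np.hstack([n*d,d])
    return (X-np.asarray(p["t"]))@np.asarray(p["R"])
def save(p,n): cv2.imwrite(f"pics/{n}.png",p["color"][:,:,::-1])
E
python3 - <<'E'
from h import *
s=robot.state(); print({k:np.round(v,3) for k,v in s.items()})
ims=[]
for c in ("top","scene"):
    p=robot.camera(c); ims.append(p["color"].copy())
    print(c,np.round(-np.asarray(p["R"]).T@p["t"],3))
    for l in ("nest","carton","rest","wide_gate","narrow_gate","cushion_face","stapler","tape_measure","mailer"):
        for r in robot.silhouettes(l,p)[:3]:
            X=world(p,r["mask"])
            if len(X)<10: continue
            top=X[X[:,2]>np.percentile(X[:,2],90)-.008]
            (cx,cy),wh,a=cv2.minAreaRect((top[:,:2]*1000).astype(np.float32))
            print(l,round(r["confidence"],2),np.round(r["xy"]),len(X),"med",np.round(np.median(X,0),3),"zmax",round(np.percentile(X[:,2],97),3),"toprect",np.round([cx,cy,*wh,a],1))
    save(p,c)
E
```

```text
{'t': np.float64(0.0), 'joints': array([-7.1627e+01,  1.2675e+01,  8.7527e+01, -2.0000e-03,  7.9912e+01,
       -7.2250e+00]), 'dq': array([-0.05 , -0.047, -0.082, -0.082, -0.128, -0.091]), 'effort': array([-2.000e-03, -4.969e+01, -3.894e+01, -0.000e+00,  1.100e-02,
       -0.000e+00]), 'tcp_pos': array([ 0.27 , -0.563,  0.303]), 'orientation': array([-1.79887e+02, -1.30000e-02,  2.55990e+01]), 'force': array([ 0.35 , -1.113, -0.393]), 'ft_torque': array([0.008, 0.043, 0.008]), 'grip_force': np.float64(0.0), 'opening': np.float64(0.086)}
top [ 0.206 -0.024  1.822]
nest 0.67 [261. 190.] 896 med [0.491 0.009 0.06 ] zmax 0.068 toprect [493.4  10.   81.5 123.4  79.2]
nest 0.63 [267. 166.] 2659 med [ 0.578 -0.008  0.013] zmax 0.055 toprect [546.6   1.6 130.9 294.9  83.1]
carton 0.97 [166. 268.] 953 med [0.224 0.326 0.049] zmax 0.058 toprect [221.5 329.4 119.4  84.2  30.7]
carton 0.82 [262. 189.] 800 med [0.49  0.009 0.06 ] zmax 0.069 toprect [492.8  10.4  79.9 121.6  78.1]
carton 0.72 [326. 190.] 894 med [ 0.491 -0.215  0.05 ] zmax 0.058 toprect [ 493.6 -217.7   85.4  120.4   70.8]
rest 0
[... 2220 characters left out ...]
] zmax 0.057 toprect [565.4  -8.1 136.1 263.2  76.9]
cushion_face 0.55 [249. 199.] 201 med [ 0.644 -0.021  0.041] zmax 0.057 toprect [646.6 -22.1  73.5  24.2  79.9]
stapler 0.65 [354. 187.] 211 med [ 0.465 -0.404  0.031] zmax 0.052 toprect [ 467.2 -405.6   51.6   39.1   32.2]
tape_measure 0.82 [178. 229.] 344 med [0.68  0.253 0.031] zmax 0.039 toprect [689.3 250.6  64.   74.1  57.6]
mailer 0.62 [196. 275.] 1158 med [0.417 0.311 0.016] zmax 0.041 toprect [458.1 290.9 115.9 124.7   7.6]
mailer 0.47 [305. 163.] 76 med [ 0.663 -0.317  0.053] zmax 0.069 toprect [ 453.7 -129.    19.2  656.3   47.9]
mailer 0.3 [192. 255.] 324 med [0.496 0.294 0.073] zmax 0.11 toprect [499.5 293.9  22.2  43.8   8.5]
```

```bash
python3 - <<'E'
import cv2
a=cv2.imread("pics/top.png")[100:310,120:400]; b=cv2.imread("pics/scene.png")[140:350,140:400]
cv2.imwrite("pics/c1.png",cv2.resize(a,None,fx=2.85,fy=2.85,interpolation=cv2.INTER_CUBIC))
cv2.imwrite("pics/c2.png",cv2.resize(b,None,fx=2.85,fy=2.85,interpolation=cv2.INTER_CUBIC))
E
```

```text
(no output)
```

View pics/c1.png

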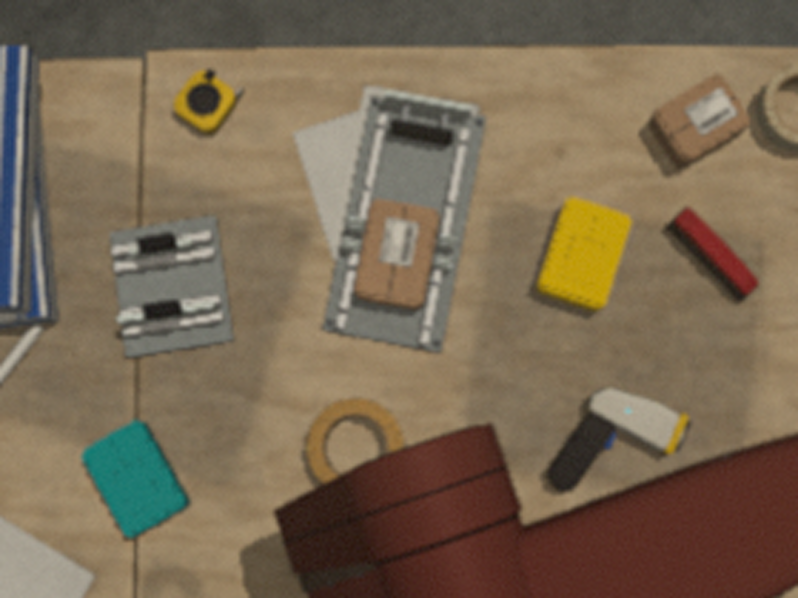

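View pics/c2.png

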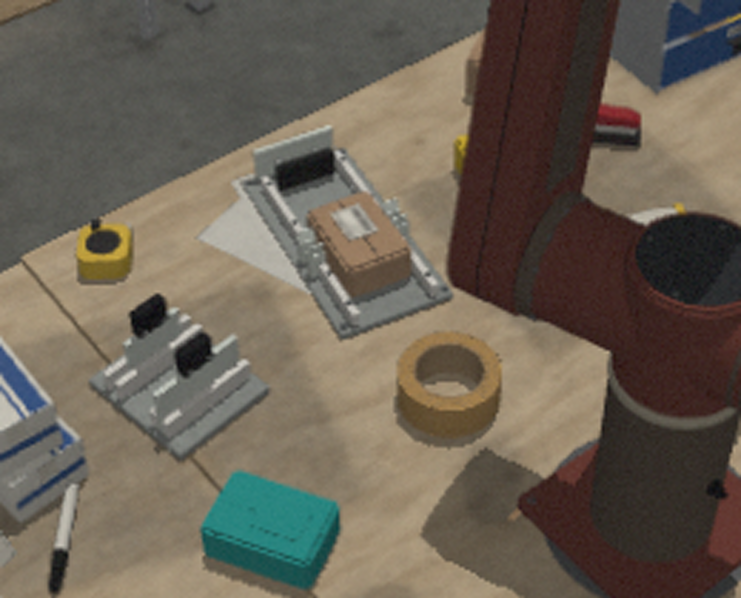

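The top crop shows the brown carton in the nest at about (400,255), the slot posts at about (350,240) and (445,255), and the two gates in the rest at (158,243) and (163,310). The near gate, at (195,355) in the scene crop, is the wide one. I'll move above the nest now for a close look.

Emit:
{"method": "carry_out", "body": {"offset": [[1.5, 5.5, 1], [1.5, 5.5, 1], [1.5, 5.5, 1], [1.5, 5.5, 1], [1.5, 5.5, 1], [1.5, 5.5, 1], [1.5, 5.5, 1], [1.5, 5.5, 1]], "delta_rot": [[0, 0, -0.08], [0, 0, -0.08], [0, 0, -0.08], [0, 0, -0.08], [0, 0, -0.08], [0, 0, -0.08], [0, 0, -0.08], [0, 0, -0.08]], "jaw": [0, 0, 0, 0, 0, 0, 0, 0]}}

```text
t: 2.0
tcp_pos: [0.3901, -0.1219, 0.3846]
orientation: [180.0, -0.1, -11.2]
force: [1.2, -0.5, 0.3]
opening: 0.0426
grip_force: 0.0
```

Emit:
{"method": "carry_out", "body": {"offset": [[1, 5, 0], [1, 5, 0], [1, 5, 0], [0, 0, 0], [0, 0, 0]], "delta_rot": [[0, 0, 0], [0, 0, 0], [0, 0, 0], [0, 0, 0], [0, 0, 0]], "jaw": [0, 0, 0, 0, 0]}}

```text
t: 2.62
tcp_pos: [0.4199, 0.0262, 0.3839]
orientation: [180.0, -0.0, -11.0]
force: [-0.7, 0.0, -0.2]
opening: 0.0429
grip_force: 0.0
```

```bash
python3 - <<'E'
from h import *
s=robot.state(); print({k:np.round(s[k],3) for k in("tcp_pos","orientation","force","opening","joints")})
p=robot.camera("wrist"); save(p,"w1")
print("cam",np.round(-np.asarray(p["R"]).T@p["t"],3),np.round(p["R"],2))
np.savez("w1.npz",z=p["range_z"],K=p["K"],R=p["R"],t=p["t"],d=p["distortion"],c=p["color"])
for l in ("nest","carton","cushion_face"):
    for r in robot.silhouettes(l,p)[:2]:
        X=world(p,r["mask"])
        if len(X)<10: continue
        zt=np.percentile(X[:,2],95); top=X[abs(X[:,2]-zt)<.006]
        print(l,round(r["confidence"],2),np.round(r["xy"]),len(X),"zt",round(zt,3),np.round(cv2.minAreaRect((top[:,:2]*1000).astype(np.float32)),1) if 0 else [np.round(q,1) for q in cv2.minAreaRect((top[:,:2]*1000).astype(np.float32))])
E
```

```text
{'tcp_pos': array([0.42 , 0.026, 0.384]), 'orientation': array([ 1.79966e+02, -1.00000e-03, -1.10170e+01]), 'force': array([-0.658,  0.019, -0.205]), 'opening': np.float64(0.043), 'joints': array([-7.18100e+00, -1.90090e+01,  1.09287e+02, -3.40000e-02,
        8.97230e+01,  9.38360e+01])}
cam [0.486 0.013 0.453] [[-0.19 -0.98  0.  ]
 [-0.95  0.18  0.27]
 [-0.26  0.05 -0.96]]
nest 0.18 [277.  96.] 10174 zt 0.061 [array([492.7,   9.3]), array([ 85.6, 121.5]), np.float64(79.0)]
carton 0.91 [280.  94.] 10191 zt 0.061 [array([492.7,   9.3]), array([ 85.7, 121.5]), np.float64(79.0)]
carton 0.84 [487.  57.] 10903 zt 0.051 [array([ 493. , -219.8]), array([ 86.5, 122. ]), np.float64(70.8)]
```

View pics/w1.png

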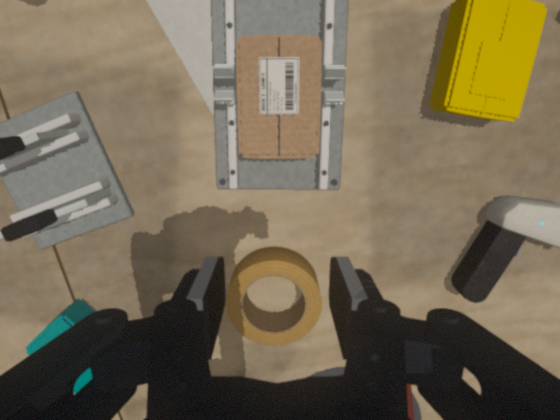

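The wrist view shows the carton at (280,95), the slot posts at (223,85) and (333,85), the nest mouth edge at row 188, and the roll of tape at (275,295), outside the nest. Next I fit the nest frame.

```bash
python3 - <<'E'
from h import *
f=np.load("w1.npz"); p=dict(range_z=f["z"],K=f["K"],R=f["R"],t=f["t"],distortion=f["d"])
X=world(p)
c=np.array([.4927,.0093])
for it in range(3):
    if it==0: a=np.radians(-11)
    Rn=np.array([[np.cos(a),np.sin(a)],[-np.sin(a),np.cos(a)]])
    L=(X[:,:2]-c)@Rn.T; z=X[:,2]
    # rails
    s=[]
    for sg in(1,-1):
        m=(abs(z-.031)<.004)&(abs(sg*L[:,1]-.052)<.012)&(L[:,0]>-.15)&(L[:,0]<.1)
        q=np.polyfit(L[m,0],L[m,1],1); s.append(q); print("rail",sg,m.sum(),np.round(q,4),np.round(np.percentile(L[m,1],[3,50,97]),4))
    a+=np.arctan(np.mean([q[0] for q in s])); print("yaw",np.degrees(a))
yc=np.mean([q[1] for q in s]); print("yc",yc)
m=(abs(z-.011)<.004)&(abs(L[:,1]-yc)<.07)&(L[:,0]<-.06); print("mouth",np.percentile(L[m,0],[0.5,1,2,5]))
m=(abs(z-.058)<.005)&(abs(abs(L[:,1]-yc)-.057)<.012)
x=L[m,0]; print("posts",m.sum(),np.percentile(x,[1,99])); h,e=np.histogram(x,np.arange(x.min(),x.max()+.002,.002)); print(list(zip(np.round(e,3),h)))
for sg in(1,-1):
    k=m&(sg*(L[:,1]-yc)>0); x=L[k,0]; print(sg,np.percentile(x,[2,98]),np.percentile(L[k,1],[2,98]))
m=(abs(z-.061)<.005)&(abs(L[:,1]-yc)<.042)&(abs(L[:,0])<.08); print("carton x,y",np.percentile(L[m,0],[1,99]),np.percentile(L[m,1],[1,99])-yc)
E
```

```text
rail 1 1368 [-0.0098  0.0515] [0.0464 0.0515 0.0565]
rail -1 1371 [-0.0071 -0.0521] [-0.0571 -0.0519 -0.0473]
yaw -11.482827195089437
rail 1 1368 [-0.0014  0.0515] [0.0469 0.0514 0.0562]
rail -1 1368 [ 0.0015 -0.0521] [-0.0569 -0.052  -0.0475]
yaw -11.48049002668992
rail 1 1368 [-0.0014  0.0515] [0.0468 0.0514 0.0562]
rail -1 1368 [ 0.0014 -0.0521] [-0.0569 -0.052  -0.0475]
yaw -11.480485079303962
yc -0.0002917790694100843
mouth [-0.2764782  -0.27566714 -0.27356832 -0.25666738]
posts 354 [-0.00174587  0.03134046]
[(np.float64(-0.002), np.int64(85)), (np.float64(0.0), np.int64(63)), (np.float64(0.002), np.int64(16)), (np.float64(0.004), np.int64(0)), (np.float64(0.006), np.int64(0)), (np.float64(0.008), np.int64(0)), (np.float64(0.01), np.int64(0)), (np.float64(0.012), np.int64(0)), (np.float64(0.014), np.int64(0)), (np.float64(0.016), np.int64(0)), (np.float64(0.018), np.int64(0)), (np.float64(0.02), np.int64(0)), (np.float64(0.022), np.int64(0)), (np.float64(0.024), np.int64(0)), (np.float64(0.026), np.int64(32)), (np.float64(0.028), np.int64(103)), (np.float64(0.03), np.int64(55))]
1 [-0.00174543  0.03128039] [0.04693731 0.06551461]
-1 [-0.00090824  0.03133212] [-0.06691063 -0.04775519]
carton x,y [-0.05590179  0.05558483] [-0.03818323  0.0383003 ]
```

Emit:
{"method": "carry_out", "body": {"offset": [[-1.5, 0.2, -3], [-1.5, 0.2, -4], [0, 0, -5], [0, 0, -5], [0, 0, -5], [0, 0, -4], [0, 0, -2.9], [0, 0, 0]], "delta_rot": [[0, 0, -0.004], [0, 0, -0.004], [0, 0, 0], [0, 0, 0], [0, 0, 0], [0, 0, 0], [0, 0, 0], [0, 0, 0]], "jaw": [0, 0, 0, 0, 0, 0, 0, 0]}}

```text
t: 3.82
tcp_pos: [0.3881, 0.0297, 0.093]
orientation: [180.0, 0.3, -11.6]
force: [-0.5, 0.0, 0.9]
opening: 0.0423
grip_force: 0.0
```

```bash
python3 - <<'E'
from h import *
c=np.array([.4927,.0093]); a=np.radians(-11.48); d=np.array([np.cos(a),np.sin(a)]); n=np.array([-d[1],d[0]])
s=robot.state(); q=np.array(s["tcp_pos"])[:2]-c
print({k:np.round(s[k],3) for k in("tcp_pos","orientation","force","opening")},"L",q@d,q@n, robot.tip_extent)
p=robot.camera("wrist"); save(p,"w2")
X=world(p); L=np.c_[(X[:,:2]-c)@d,(X[:,:2]-c)@n]; z=X[:,2]
m=(z>.058)&(z<.068)&(abs(L[:,1])<.04)&(L[:,0]>-.09)&(L[:,0]<.1); print("carton",m.sum(),np.percentile(L[m,0],[1,99]) if m.any() else 0)
E
```

```text
{'tcp_pos': array([0.388, 0.03 , 0.093]), 'orientation': array([179.971,   0.316, -11.639]), 'force': array([-0.526,  0.026,  0.881]), 'opening': np.float64(0.042)} L -0.10656497641095494 -0.0008056835847486612 0.0726
carton 39120 [-0.05561807 -0.0139713 ]
```

View pics/w2.png

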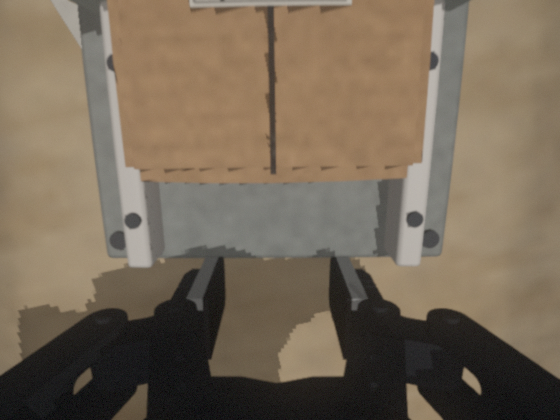

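The wrist view shows the carton's near end at row 183, and the open fingers (tips near columns 210 and 340) sit centred behind it. I start pushing.

Emit:
{"method": "carry_out", "body": {"offset": [[0.29, -0.06, 0], [0.29, -0.06, 0], [0.29, -0.06, 0], [0.29, -0.06, 0], [0.29, -0.06, 0], [0.29, -0.06, 0], [0.29, -0.06, 0], [0.29, -0.06, 0]], "delta_rot": [[0, 0, 0], [0, 0, 0], [0, 0, 0], [0, 0, 0], [0, 0, 0], [0, 0, 0], [0, 0, 0], [0, 0, 0]], "jaw": [0, 0, 0, 0, 0, 0, 0, 0]}}

```text
t: 4.88
tcp_pos: [0.4134, 0.0255, 0.0948]
orientation: [-180.0, 0.0, -11.5]
force: [0.6, -0.2, 0.1]
opening: 0.0429
grip_force: 0.0
```

Emit:
{"method": "carry_out", "body": {"offset": [[0.25, -0.05, 0], [0.25, -0.05, 0], [0.25, -0.05, 0], [0.25, -0.05, 0], [0.25, -0.05, 0], [0.25, -0.05, 0], [0.25, -0.05, 0], [0.25, -0.05, 0]], "delta_rot": [[0, 0, 0], [0, 0, 0], [0, 0, 0], [0, 0, 0], [0, 0, 0], [0, 0, 0], [0, 0, 0], [0, 0, 0]], "jaw": [0, 0, 0, 0, 0, 0, 0, 0]}}

```text
t: 5.88
tcp_pos: [0.4334, 0.0215, 0.0948]
orientation: [180.0, 0.0, -11.5]
force: [-1.3, 0.6, -1.0]
opening: 0.0425
grip_force: 0.5
```

```bash
cat > m.py <<'E'
from h import *
import sys
c=np.array([.4927,.0093]); a=np.radians(-11.48); d=np.array([np.cos(a),np.sin(a)]); n=np.array([-d[1],d[0]])
s=robot.state(); q=np.array(s["tcp_pos"])[:2]-c
print({k:np.round(s[k],3) for k in("t","tcp_pos","orientation","force","opening")},"L",q@d,q@n)
p=robot.camera("wrist")
if len(sys.argv)>1: save(p,sys.argv[1])
X=world(p); L=np.c_[(X[:,:2]-c)@d,(X[:,:2]-c)@n]; z=X[:,2]
m=(z>.056)&(z<.068)&(abs(L[:,1])<.04)&(L[:,0]>-.09)&(L[:,0]<.1); print("carton back top edge",m.sum(),np.percentile(L[m,0],[1,99]) if m.any() else 0, "z",np.percentile(z[m],[5,95]))
for sg in (1,-1):
    k=m&(sg*L[:,1]>.015)&(sg*L[:,1]<.035); print(sg,np.percentile(L[k,0],1))
E
python3 m.py
```

```text
{'t': np.float64(5.875), 'tcp_pos': array([0.433, 0.021, 0.095]), 'orientation': array([ 1.79997e+02,  2.00000e-03, -1.15270e+01]), 'force': array([-1.307,  0.568, -0.979]), 'opening': np.float64(0.043)} L -0.06056334634520078 0.00014284394559944334
carton back top edge 79836 [-0.05536989  0.03249915] z [0.05754253 0.06076774]
1 -0.06132814464142861
-1 -0.06136947474842885
```

```bash
python3 m.py w3
```

```text
{'t': np.float64(5.925), 'tcp_pos': array([0.434, 0.021, 0.095]), 'orientation': array([ 1.79998e+02, -2.40000e-02, -1.15340e+01]), 'force': array([-0.391, -0.331, -0.208]), 'opening': np.float64(0.043)} L -0.06021454712991384 0.00012117585156107599
carton back top edge 79573 [-0.05518754  0.03294257] z [0.05754634 0.06076718]
1 -0.06133017251435938
-1 -0.06114318998585367
```

View pics/w3.png

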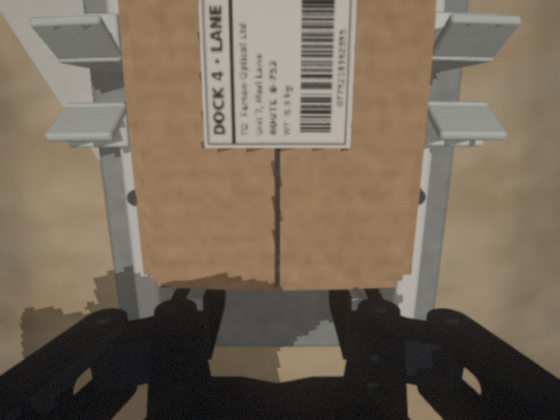

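The view shows the fingers meeting the carton's near edge at row 288. My edge measure may include finger pixels, so I'll restrict it to the strip between the fingers.

```bash
sed -i '/^for sg/,$d' m.py; sed -i 's/abs(L\[:,1\])<.04/abs(L[:,1])<.01/; s/\[1,99\]/[0.5,99]/; s/"carton back/"z",np.round(np.median(z[m]),4),"carton back/' m.py; python3 m.py
```

```text
{'t': np.float64(5.975), 'tcp_pos': array([0.434, 0.021, 0.095]), 'orientation': array([-1.8000e+02, -3.3000e-02, -1.1531e+01]), 'force': array([-1.095, -0.23 , -0.047]), 'opening': np.float64(0.043)} L -0.06025584919988926 0.00015561777754857027
z 0.0594 carton back top edge 20265 [-0.04416002  0.03267305] z [0.0576133  0.06089484]
```

Emit:
{"method": "carry_out", "body": {"offset": [[0.25, -0.05, 0], [0.3, -0.06, 0], [0.35, -0.07, 0], [0.35, -0.07, 0], [0.35, -0.07, 0], [0.35, -0.07, 0], [0.35, -0.07, 0], [0.35, -0.07, 0]], "delta_rot": [[0, 0, 0], [0, 0, 0], [0, 0, 0], [0, 0, 0], [0, 0, 0], [0, 0, 0], [0, 0, 0], [0, 0, 0]], "jaw": [0, 0, 0, 0, 0, 0, 0, 0]}}

```text
t: 7.02
tcp_pos: [0.46, 0.0162, 0.0949]
orientation: [-180.0, 0.0, -11.5]
force: [-2.2, 0.7, 0.7]
opening: 0.0429
grip_force: 1.2
```

Emit:
{"method": "carry_out", "body": {"offset": [[0.35, -0.07, 0], [0.35, -0.07, 0], [0.35, -0.07, 0], [0.35, -0.07, 0], [0.35, -0.07, 0], [0.3, -0.06, 0], [0.3, -0.06, 0], [0.2, -0.04, 0]], "delta_rot": [[0, 0, 0], [0, 0, 0], [0, 0, 0], [0, 0, 0], [0, 0, 0], [0, 0, 0], [0, 0, 0], [0, 0, 0]], "jaw": [0, 0, 0, 0, 0, 0, 0, 0]}}

```text
t: 8.02
tcp_pos: [0.4854, 0.0111, 0.0949]
orientation: [180.0, 0.0, -11.5]
force: [-3.1, -0.5, 2.8]
opening: 0.0422
grip_force: 1.5
```

```bash
python3 m.py w4
```

```text
{'t': np.float64(8.025), 'tcp_pos': array([0.485, 0.011, 0.095]), 'orientation': array([ 1.8000e+02,  3.0000e-03, -1.1528e+01]), 'force': array([-3.132, -0.475,  2.763]), 'opening': np.float64(0.042)} L -0.007497647501072402 0.00034607748611392567
z 0.0594 carton back top edge 20347 [0.00841965 0.08531597] z [0.05761034 0.06090479]
```

View pics/w4.png

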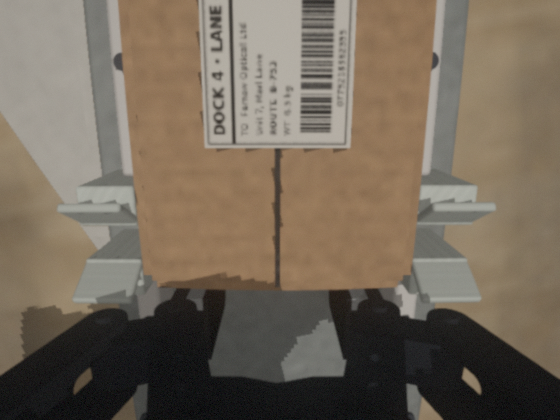

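The carton stays square in the channel: its near edge is at row 288, level with the slot posts. About 20 mm remains to the cushion.

Emit:
{"method": "carry_out", "body": {"offset": [[0.2, -0.04, 0], [0.25, -0.05, 0], [0.25, -0.05, 0], [0.25, -0.05, 0], [0.25, -0.05, 0], [0.25, -0.05, 0], [0.2, -0.04, 0], [0.15, -0.03, 0]], "delta_rot": [[0, 0, 0], [0, 0, 0], [0, 0, 0], [0, 0, 0], [0, 0, 0], [0, 0, 0], [0, 0, 0], [0, 0, 0]], "jaw": [0, 0, 0, 0, 0, 0, 0, 0]}}

```text
t: 9.07
tcp_pos: [0.5034, 0.0075, 0.0949]
orientation: [180.0, 0.0, -11.5]
force: [-1.5, -0.6, -0.2]
opening: 0.043
grip_force: 0.7
```

Emit:
{"method": "carry_out", "body": {"offset": [[0.13, -0.03, 0], [0.13, -0.03, 0], [0.13, -0.03, 0], [0.13, -0.03, 0], [0.13, -0.03, 0], [0.13, -0.02, 0], [0.13, -0.02, 0], [0.13, -0.02, 0]], "delta_rot": [[0, 0, 0], [0, 0, 0], [0, 0, 0], [0, 0, 0], [0, 0, 0], [0, 0, 0], [0, 0, 0], [0, 0, 0]], "jaw": [0, 0, 0, 0, 0, 0, 0, 0]}}

```text
t: 10.07
tcp_pos: [0.5135, 0.0055, 0.0949]
orientation: [180.0, 0.0, -11.5]
force: [-3.9, 0.4, 2.2]
opening: 0.0428
grip_force: 1.9
```

```bash
cat > top.py <<'E'
from h import *
c=np.array([.4927,.0093]); a=np.radians(-11.48); d=np.array([np.cos(a),np.sin(a)]); n=np.array([-d[1],d[0]])
for cam in ("top","scene"):
    p=robot.camera(cam)
    X=world(p); L=np.c_[(X[:,:2]-c)@d,(X[:,:2]-c)@n]; z=X[:,2]
    for r in robot.silhouettes("cushion_face",p)[:2]:
        k=world(p,r["mask"]); k=np.c_[(k[:,:2]-c)@d,(k[:,:2]-c)@n,k[:,2]]; print(cam,round(r["confidence"],2),r["xy"],len(k),np.round(np.percentile(k,[5,50,95],0),4).tolist())
E
python3 m.py; python3 top.py
```

```text
{'t': np.float64(10.075), 'tcp_pos': array([0.513, 0.005, 0.095]), 'orientation': array([ 1.79993e+02,  3.50000e-02, -1.15270e+01]), 'force': array([-3.869,  0.363,  2.239]), 'opening': np.float64(0.043)} L 0.021141469251652518 0.00038251986101529005
z 0.0591 carton back top edge 15650 [0.03682719 0.09947525] z [0.0575107  0.06077616]
top 0.47 [264.4, 142.6] 107 [[0.157, -0.0267, 0.0061], [0.1652, 0.0079, 0.0505], [0.1845, 0.0358, 0.0578]]
scene 0.44 [261.1, 230.9] 1797 [[-0.0978, -0.0554, 0.0071], [-0.0102, 0.0174, 0.0143], [0.1914, 0.0689, 0.0506]]
```

The cushion is pressed about 9 mm (its silhouette moved from 0.156 to 0.165 along the nest). I back off gently and go to the wide gate.

Emit:
{"method": "carry_out", "body": {"offset": [[-0.15, 0.03, 0], [-0.25, 0.05, 0], [-0.5, 0.1, 0], [-1, 0.2, 0], [-1, 0.2, 0], [0, 0, 3], [0, 0, 5], [0, 0, 5]], "delta_rot": [[0, 0, 0], [0, 0, 0], [0, 0, 0], [0, 0, 0], [0, 0, 0], [0, 0, 0], [0, 0, 0], [0, 0, 0]], "jaw": [0, 0, 0, 0, 0, 0, 0, 0]}}

```text
t: 11.32
tcp_pos: [0.4836, 0.0115, 0.2258]
orientation: [180.0, 0.1, -11.5]
force: [0.1, 0.3, -0.5]
opening: 0.043
grip_force: 0.0
```

Emit:
{"method": "carry_out", "body": {"offset": [[-0.5, 3.4, 1], [-0.5, 3.4, 1], [-0.5, 3.4, 1], [-0.5, 3.4, 1], [-0.5, 3.4, 1], [-0.5, 3.4, 1], [-0.5, 3.4, 1], [-0.5, 3.4, 1]], "delta_rot": [[0, 0, 0.17], [0, 0, 0.17], [0, 0, 0.17], [0, 0, 0.17], [0, 0, 0.17], [0, 0, 0.17], [0, 0, 0.17], [0, 0, 0.17]], "jaw": [-0.5, -0.5, -0.5, -0.5, -0.5, -0.5, -0.5, -0.5]}}

```text
t: 12.32
tcp_pos: [0.4437, 0.2842, 0.3051]
orientation: [-180.0, 0.0, 66.7]
force: [0.8, 0.3, -0.1]
opening: 0.0642
grip_force: 0.0
```

Emit:
{"method": "carry_out", "body": {"offset": [[-0.6, 0, 0], [-0.6, 0, 0], [-0.6, 0, 0], [-0.6, 0, 0], [0, 0, 0], [0, 0, 0]], "delta_rot": [[0, 0, 0.14], [0, 0, 0.14], [0, 0, 0.14], [0, 0, 0.14], [0, 0, 0], [0, 0, 0]], "jaw": [-0.5, -0.5, -0.5, -0.5, -0.5, -0.5]}}

```text
t: 13.08
tcp_pos: [0.4205, 0.2832, 0.3048]
orientation: [180.0, 0.0, 98.3]
force: [-0.8, 0.4, -0.4]
opening: 0.064
grip_force: 0.0
```

```bash
cat > g.py <<'E'
from h import *
s=robot.state(); print({k:np.round(s[k],3) for k in("t","tcp_pos","orientation","force","opening")})
p=robot.camera("wrist"); save(p,"w5")
for l in ("wide_gate","narrow_gate","rest"):
    for r in robot.silhouettes(l,p)[:2]:
        X=world(p,r["mask"])
        if len(X)<10: continue
        zt=np.percentile(X[:,2],95)
        for nm,m in (("grip",abs(X[:,2]-.108)<.006),("plate",abs(X[:,2]-.073)<.006)):
            if m.sum()>20: print(l,round(r["confidence"],2),np.round(r["xy"]),nm,m.sum(),"z",np.round(np.median(X[m,2]),4),[np.round(q,1) for q in cv2.minAreaRect((X[m,:2]*1000).astype(np.float32))])
E
python3 g.py; python3 top.py
```

```text
{'t': np.float64(13.075), 'tcp_pos': array([0.42 , 0.283, 0.305]), 'orientation': array([179.994,   0.   ,  98.329]), 'force': array([-0.768,  0.397, -0.447]), 'opening': np.float64(0.064)}
wide_gate 0.93 [276. 188.] grip 1186 z 0.1068 [array([420.5, 287.1]), array([15.7, 43.7]), np.float64(8.6)]
wide_gate 0.93 [276. 188.] plate 784 z 0.0731 [array([421.1, 287.4]), array([  9.5, 116.9]), np.float64(8.8)]
narrow_gate 0.64 [381. 187.] grip 1194 z 0.1068 [array([500.6, 294.7]), array([17.1, 43.9]), np.float64(8.1)]
narrow_gate 0.64 [381. 187.] plate 425 z 0.0731 [array([498. , 295.1]), array([12.8, 74.9]), np.float64(8.3)]
rest 0.86 [315. 158.] plate 30 z 0.0728 [array([458.7, 301.7]), array([ 73.2, 113. ]), np.float64(81.2)]
top 0.67 [262.9, 141.4] 49 [[0.1603, -0.0243, 0.0381], [0.1641, 0.0153, 0.051], [0.1746, 0.0334, 0.0585]]
scene 0.64 [262.6, 227.1] 2095 [[-0.0994, -0.0673, 0.0059], [-0.0039, 0.0115, 0.0145], [0.1939, 0.07, 0.0539]]
```

View pics/w5.png

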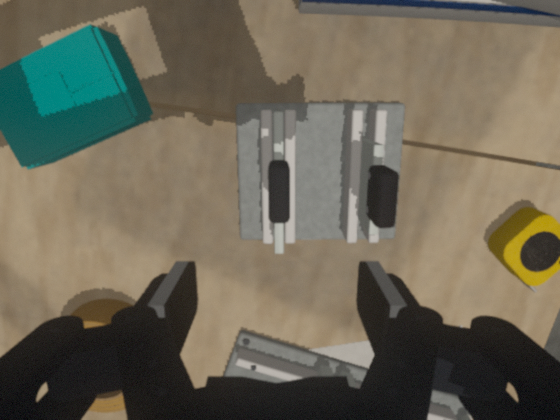

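The view confirms the wide gate: grip at (279,190), plate 117 mm wide, in the rest's near slot. I descend and grip it.

Emit:
{"method": "carry_out", "body": {"offset": [[0, 0.4, -4], [0, 0, -5], [0, 0, -4], [0, 0, -2.2], [0, 0, -1], [0, 0, 0], [0, 0, 0], [0, 0, 0]], "delta_rot": [[0, 0, 0.006], [0, 0, 0], [0, 0, 0], [0, 0, 0], [0, 0, 0], [0, 0, 0], [0, 0, 0], [0, 0, 0]], "jaw": [-0.5, -0.5, -0.5, -0.5, -0.5, -0.5, 1, 1]}}

```text
t: 14.48
tcp_pos: [0.4214, 0.2876, 0.1441]
orientation: [179.9, -0.0, 98.8]
force: [-0.8, 0.6, 0.3]
opening: 0.0283
grip_force: 0.0
```

Emit:
{"method": "carry_out", "body": {"offset": [[0, 0, 0], [0, 0, 0], [0, 0, 0], [0, 0, 0], [0, 0, 0], [0, 0, 0]], "delta_rot": [[0, 0, 0], [0, 0, 0], [0, 0, 0], [0, 0, 0], [0, 0, 0], [0, 0, 0]], "jaw": [1, 1, 1, 1, 1, 1]}}

```text
t: 15.22
tcp_pos: [0.4213, 0.2876, 0.1439]
orientation: [179.9, -0.0, 98.8]
force: [-0.2, -1.0, 5.9]
opening: 0.0151
grip_force: 59.4
```

Emit:
{"method": "carry_out", "body": {"offset": [[0, 0, 0.5], [0, 0, 1.5], [0, 0, 3], [0, 0, 4], [0, 0, 4], [0, 0, 2], [0, 0, 0]], "delta_rot": [[0, 0, 0], [0, 0, 0], [0, 0, 0], [0, 0, 0], [0, 0, 0], [0, 0, 0], [0, 0, 0]], "jaw": [1, 1, 1, 1, 1, 1, 1]}}

```text
t: 16.1
tcp_pos: [0.4213, 0.2876, 0.2954]
orientation: [179.8, -0.1, 98.8]
force: [-0.3, -0.1, -1.5]
opening: 0.0152
grip_force: 59.8
```

Emit:
{"method": "carry_out", "body": {"offset": [[0.6, -2, 0], [1.2, -3.8, 0], [1.4, -4.5, 0], [1.4, -4.5, 0], [1.4, -4.5, 0], [1.2, -4.2, 0], [1, -3.2, 0], [0.4, -1.4, 0]], "delta_rot": [[0, 0, -0.044], [0, 0, -0.044], [0, 0, -0.044], [0, 0, -0.044], [0, 0, -0.044], [0, 0, -0.044], [0, 0, -0.045], [0, 0, -0.045]], "jaw": [1, 1, 1, 1, 1, 1, 1, 1]}}

```text
t: 17.1
tcp_pos: [0.5062, 0.0047, 0.2914]
orientation: [-179.8, 0.0, 78.3]
force: [0.3, -0.2, -1.2]
opening: 0.0154
grip_force: 59.7
```

Emit:
{"method": "carry_out", "body": {"offset": [[0, 0, -2], [0, 0, -2.5], [0, 0, -1], [0, 0, 0], [0, 0, 0]], "delta_rot": [[0, 0, 0], [0, 0, 0], [0, 0, 0], [0, 0, 0], [0, 0, 0]], "jaw": [1, 1, 1, 1, 1]}}

```text
t: 17.73
tcp_pos: [0.5071, 0.0065, 0.2388]
orientation: [179.9, -0.0, 78.6]
force: [-0.3, -0.3, -0.7]
opening: 0.0155
grip_force: 59.7
```

```bash
cat > f.py <<'E'
from h import *
import sys
c=np.array([.4927,.0093]); a=np.radians(-11.48); d=np.array([np.cos(a),np.sin(a)]); n=np.array([-d[1],d[0]])
s=robot.state(); q=np.array(s["tcp_pos"])[:2]-c
print({k:np.round(s[k],3) for k in("t","tcp_pos","orientation","force","opening","grip_force")},"L",q@d,q@n)
p=robot.camera("wrist"); save(p,sys.argv[1])
X=world(p); L=np.c_[(X[:,:2]-c)@d,(X[:,:2]-c)@n]; z=X[:,2]
for sg in(1,-1):
    m=(abs(z-.057)<.004)&(abs(sg*L[:,1]-.057)<.011)&(abs(L[:,0]-.0147)<.025)
    if m.sum()>20: print("posts",sg,m.sum(),np.percentile(L[m,0],[1,99]),np.percentile(L[m,1],[1,99]))
for r in robot.silhouettes("wide_gate",p)[:2]:
    k=world(p,r["mask"]); k=np.c_[(k[:,:2]-c)@d,(k[:,:2]-c)@n,k[:,2]]; zz=s["tcp_pos"][2]-.054
    print(round(r["confidence"],2),r["xy"],len(k),np.round(np.percentile(k,[1,50,99],0),4).tolist())
    m=abs(k[:,2]-(np.median(k[:,2])))<.04; print([np.round(v,1) for v in cv2.minAreaRect((k[m,:2]*1000).astype(np.float32))])
m=(z>.056)&(z<.065)&(abs(L[:,1])<.035)&(L[:,0]>.0)&(L[:,0]<.16)
if m.any(): print("carton",np.percentile(L[m,0],[.5,99.5]))
E
python3 f.py w6
```

```text
{'t': np.float64(17.725), 'tcp_pos': array([0.507, 0.006, 0.239]), 'orientation': array([ 1.79926e+02, -6.00000e-03,  7.85630e+01]), 'force': array([-0.254, -0.303, -0.742]), 'opening': np.float64(0.015), 'grip_force': np.float64(59.728)} L 0.014699856595824087 9.055272196808022e-05
posts 1 424 [-0.00236914  0.03151863] [0.04711739 0.06640453]
0.71 [274.5, 281.1] 9040 [[0.0064, -0.0485, 0.1355], [0.0139, 0.015, 0.2006], [0.0217, 0.0585, 0.203]]
[array([13.7,  3.6]), array([110.2,  18.6]), np.float64(86.8)]
carton [0.03652229 0.14880353]
```

View pics/w6.png

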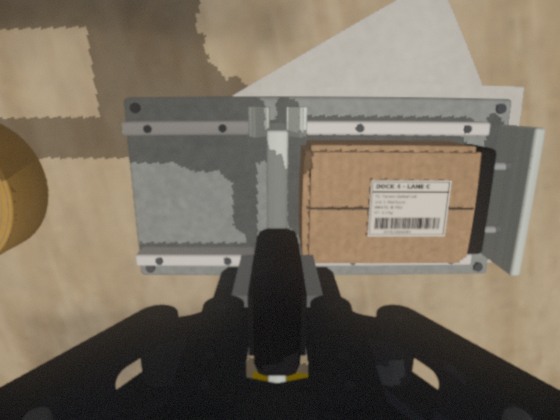

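The gate hangs over the slot: its plate end at (277,130) lies between the posts at (258,122) and (297,122). The carton is still against the cushion. I lower it.

Emit:
{"method": "carry_out", "body": {"offset": [[0, 0, -1.5], [0, 0, -1.5], [0, 0, -1], [0, 0, -0.5], [0, 0, -0.4], [0, 0, -0.4], [0, 0, -0.4]], "delta_rot": [[0, 0, 0], [0, 0, 0], [0, 0, 0], [0, 0, 0], [0, 0, 0], [0, 0, 0], [0, 0, 0]], "jaw": [1, 1, 1, 1, 1, 1, 1]}}

```text
t: 18.7
tcp_pos: [0.5069, 0.0062, 0.181]
orientation: [180.0, -0.0, 78.5]
force: [0.7, 0.3, -1.3]
opening: 0.015
grip_force: 59.7
```

Emit:
{"method": "carry_out", "body": {"offset": [[0, 0, -0.4], [0, 0, -0.4], [0, 0, -0.4], [0, 0, -0.4]], "delta_rot": [[0, 0, 0], [0, 0, 0], [0, 0, 0], [0, 0, 0]], "jaw": [1, 1, 1, 1]}}

```text
t: 19.2
tcp_pos: [0.5066, 0.0063, 0.1646]
orientation: [-180.0, 0.0, 78.5]
force: [0.1, 0.1, -1.3]
opening: 0.015
grip_force: 59.7
```

Emit:
{"method": "carry_out", "body": {"offset": [[0, 0, -0.4], [0, 0, -0.4], [0, 0, -0.4], [0, 0, -0.4], [0, 0, -0.3], [0, 0, -0.2], [0, 0, 0]], "delta_rot": [[0, 0, 0], [0, 0, 0], [0, 0, 0], [0, 0, 0], [0, 0, 0], [0, 0, 0], [0, 0, 0]], "jaw": [1, 1, 1, 1, 1, 1, 1]}}

```text
t: 20.08
tcp_pos: [0.5066, 0.0063, 0.1438]
orientation: [-180.0, 0.0, 78.5]
force: [-0.6, -0.3, -0.8]
opening: 0.0151
grip_force: 59.7
```

Emit:
{"method": "carry_out", "body": {"offset": [[0, 0, -0.1], [0, 0, -0.1], [0, 0, 0]], "delta_rot": [[0, 0, 0], [0, 0, 0], [0, 0, 0]], "jaw": [1, 1, 1]}}

```text
t: 20.45
tcp_pos: [0.5067, 0.0062, 0.142]
orientation: [180.0, -0.0, 78.5]
force: [0.1, 0.5, -1.1]
opening: 0.0154
grip_force: 59.8
```

Emit:
{"method": "carry_out", "body": {"offset": [[0, 0, -0.1], [0, 0, 0]], "delta_rot": [[0, 0, 0], [0, 0, 0]], "jaw": [1, 1]}}

```text
t: 20.7
tcp_pos: [0.5069, 0.0062, 0.142]
orientation: [180.0, 0.0, 78.5]
force: [-2.7, 0.1, 6.8]
opening: 0.0151
grip_force: 61.0
```

Contact with the base plate shows in the force (+6.8 N). I release, then rise.

Emit:
{"method": "carry_out", "body": {"offset": [[0, 0, 0], [0, 0, 0], [0, 0, 0], [0, 0, 0]], "delta_rot": [[0, 0, 0], [0, 0, 0], [0, 0, 0], [0, 0, 0]], "jaw": [0.4, 0.2, 0, 0]}}

```text
t: 21.2
tcp_pos: [0.5066, 0.0063, 0.1408]
orientation: [-180.0, -0.0, 78.5]
force: [0.1, -0.1, -0.4]
opening: 0.0425
grip_force: 0.0
```

Emit:
{"method": "carry_out", "body": {"offset": [[0, 0, 1], [0, 0, 2], [0, 0, 4], [0, 0, 4], [0, 0, 3], [0, 0, 0]], "delta_rot": [[0, 0, 0], [0, 0, 0], [0, 0, 0], [0, 0, 0], [0, 0, 0], [0, 0, 0]], "jaw": [0, 0, 0, 0, 0, 0]}}

```text
t: 21.95
tcp_pos: [0.5082, 0.006, 0.2847]
orientation: [179.6, -0.0, 78.5]
force: [0.1, -0.5, 0.1]
opening: 0.0429
grip_force: 0.0
```

```bash
python3 f.py w7; python3 top.py
```

```text
{'t': np.float64(21.95), 'tcp_pos': array([0.508, 0.006, 0.285]), 'orientation': array([ 1.79612e+02, -2.30000e-02,  7.85430e+01]), 'force': array([ 0.106, -0.512,  0.063]), 'opening': np.float64(0.043), 'grip_force': np.float64(0.0)} L 0.015874907535881038 -0.00010191533338269632
posts 1 302 [-0.00233539  0.0311184 ] [0.04715925 0.06613337]
posts -1 235 [-0.00170568  0.03173184] [-0.06663533 -0.0474606 ]
0.7 [275.2, 197.3] 2398 [[0.0064, -0.058, 0.0099], [0.014, 0.0068, 0.1032], [0.0216, 0.0576, 0.1064]]
[array([14.2, -1. ]), array([ 16.1, 118.3]), np.float64(0.1)]
carton [0.03553108 0.14931879]
```

View pics/w7.png

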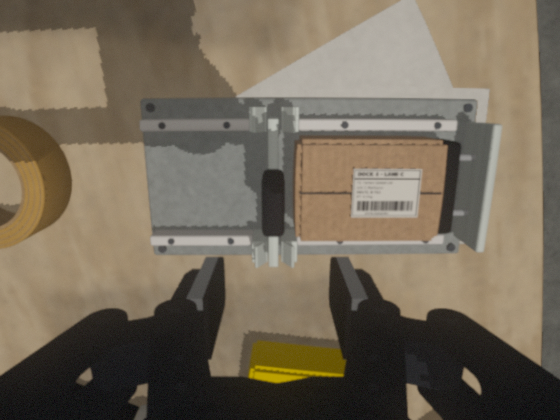

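The gate stands in the slot at (273,200), level with the plate and centred between the posts. The carton is against the black cushion (450,188). Contact came at TCP z 0.142, which matches the gate being fully down, so I hand the job in.

```bash
python3 -c "
from rig import robot
print(robot.sign_off())"
```

```text
the job is handed in; nothing more can be done
None
```

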